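# Lock the dry box hatch with its quarter-turn stud

## Robot

A 7-joint arm with a two-finger parallel gripper is mounted at the origin on the work surface. World frame = base frame: x ahead of the robot, y to its left, z up, the work surface at z = 0. Lengths are in m, angles in rad, forces in N, time in s.
With the tool pointing down it reaches from about 0.425 to 0.8 m from the base axis. Payload 8.3 kg.
Tool frame: the origin (TCP) lies between the finger pads, 19 mm behind the fingertips; this is the grasp point; z points along the fingers, y is the line along which they close (so a half turn about z gives the same grasp; the last joint's range is limited). The gripper opens to 85 mm and grips with 20 to 120 N. Pads are 22 mm wide; open, the fingers measure 114 mm over their backs; the gripper's body (76 mm by 85 mm) begins 54 mm behind the grasp point. The pads swing forward as they close: fully open they stand 13 mm farther back than shut.
Start: joints at [-1.212, 0.383, 0.016, 1.37, -0.006, 1.388, -0.046], TCP at [0.256, 0.57, 0.25] pointing down, gripper open.
Joint ranges: [-2.95, 2.95], [-0.25, 2.06], [-1.52, 1.56], [0.18, 2.33], [-1.44, 4.58], [0.02, 2.06], [-3.01, 3.01]. Speed limits (rad/s): [2.39, 2.39, 3.01, 3.01, 3.14, 3.14, 3.14].

## Interface

Orientations are given as a rotation vector (axis times angle).
In Python, from cell import env, viewer, job_done gives the robot as it stands. The module is installed in compiled form; this text tells all that it offers.
- The arm moves only by the tool step_arm, never from a script. Its argument "moves" is a list of rows, each a list of 5 numbers: the finger opening in cm, from 0 to 8.54, then the shift along the world's x, y, z in cm, then the turn about the world's z in degrees. In form: [[gripper, tx, ty, tz, roll], ...]. A call has 1 to 5 rows; each row is the pose to reach, as a shift and turn from the pose commanded when the call began; what a row does not reach only later rows make up. A row lasts 1/10 s, in which the tool goes at most 50 mm and 8.59 degrees, less where a joint would pass 70% of its speed; a pose out of reach is approached as far as the arm can. A call with a gripper value outside its range is refused whole. The fingers move at their own pace and stop on an object; the grip force is fixed at half the most. Time passes only in rows, so rows that repeat a pose let the fingers close. It gives the time, the measured TCP pose, the force, the opening and the grip force at its end, in the units of the state.
- env.observe(): the state, without advancing time (a new reading comes with each control period).
- viewer.camera(name): name is "scene" or "side" or "wrist"; returns (picture, depth): 384x512x3 uint8, red, green, blue; 384x512 float32, m along the optical axis (not along the pixel's ray), 0 where there is no reading.
- viewer.camera_info(name): a dict with "fx", "fy", "cx", "cy" (pixels), "k1" (the pictures are not rectified: a ray, as slopes to the right and down, at radius r is drawn at 1 + k1 r^2 times it, then the intrinsics apply), "world_to_cam" (4x4, takes a point from world to camera coordinates); the wrist camera has in their place "hand_eye" (4x4, takes a point from camera to tool coordinates, whose origin is the TCP and whose axes are the flange's). Camera axes: x right, y up, looking along -z (the intrinsics and any distortion apply to the point x, -y, -z); pixel columns grow to the right and rows downward; lengths in m; the calibration is good to about 2 mm. A picture is of the moment at which its call begins: read the wrist's pose just before it. camera_info takes no time and is no camera call.
- job_done(): hands the job in; it is judged then, once.
Trained networks look in the newest picture that a camera, given by its name, has taken for a name from the list of things; names that differ only in an ending like _2 or _b are one class to them, and where a whole thing is asked for, a point or a joint stands for the part that bears it (a point fixed in the world has none). Each returns a list of dicts, best first, with "p" (0 to 1); they miss things now and then, are a little off and sometimes report something else, mostly with a low value. They report only what shows in the picture. A call takes as long as a camera call. They do not tell look-alikes from the thing itself.
- viewer.search_frame(camera, name): "extent" ([left, top, right, bottom] in pixels, round what is visible of it).
- viewer.silhouettes(camera, name): "pixels" (384x512 bool, what is visible of it) and "extent" ([left, top, right, bottom] in pixels, round what is visible of it).
The state is a dict: "t": time; "joint_pos": joint angles; "joint_velocities": joint speeds; "joint_torque": joint torques, N m; "eef_pos": TCP position; "ee_rot": TCP orientation; "ft_force": force on the tool from outside, world axes, zero at the start; "torque": the same for the moment, N m; "width": opening from 0.0 (shut) to 1.0 (fully open); "finger_force": force on a finger pad.
Only numpy, scipy, OpenCV 4.12 (cv2) and the standard library are available. Lean on these libraries where they do the work, as an engineer would, in place of code of your own. Each camera call takes 0.05 s, during which the arm holds its last target. There are 200 camera calls.

## Task

Take the orange wing stud out of its black holder, put its cross bar down through the empty slot in the dry box's hatch, press it down against the spring and turn it a quarter turn clockwise (seen from above) until its cam catches under the hatch, then let go of it. Be gentle: never push, pull or twist it against the box with more than about 30 N. Leave the jar and the screwdriver where they are.

Things in the scene. Friction and masses are not known exactly. Their poses are not given: they have to be found in the camera images.
- stud: Loose quarter-turn stud, 64 mm tall, about 60 g, upright in the holder. Origin: centre of the underside of its steel cross bar; z up the stud. Bar 28 mm long (x), 8 mm wide (y), 6 mm high; above it a round shank 9 mm across, then the orange wing. A half turn about z makes no difference.
- wing (a point): Point to grip, on the stud's axis 51 mm above its origin. The orange wing spans 30 to 64 mm above the origin, 32 mm long (stud x) and 12 mm thick (stud y): grip across the thickness. With the TCP 3 mm either way of this point the fingertips stay clear of the hatch.
- holder: Black block, 60 x 50 x 22 mm, fixed to the bench, with a pocket 32 x 12 mm (long side along its x), floor 6 mm and rim 22 mm above the bench, in which the stud stands with its bar along the holder's x. Origin: centre of its underside.
- drybox: Grey box fixed to the bench, 120 mm (x) by 200 mm (y); aluminium hatch, its top 60 mm above the bench. Origin: centre of the underside. The empty slot is at local y = +65 mm; at y = -65 mm stands another stud, already locked and rigid, its wing along the box's y, top 108 mm above the bench: so a locked stud is turned.
- slot (a point): Centre of the empty slot at the hatch's top face, axes as the dry box's. Slot 31 mm long (x), 11 mm wide (y), hatch 6 mm thick. A receptacle with a wider slot hides below, at a depth differing by up to 5 mm from box to box, to be felt. Bar along x, the stud goes down freely until its origin is 13 to 18 mm below the hatch's top and meets a spring pad; caught at last it is 16 to 21 mm below.
- spring_pad (a joint): Travel of the hidden spring pad, m: 0 untouched (4 N to start it), 0.007 the bar just clears the cam's ridge and can turn (12.4 N), 0.0095 hard stop (15.4 N). Stops let the bar turn only clockwise from above, by 90 degrees, to lie along the box's y; there a notch 4 mm deep, 12 mm wide lets the spring lift the bar and catch it, pad at about 0.003.
- jar: Amber jar with blue cap, 54 mm across, 75 mm high, standing loose on the bench; a bystander. Origin: centre of its underside.
- screwdriver: Screwdriver with yellow handle, lying loose on the bench; a bystander. Origin near its middle.
There are look-alikes about, which are no part of the job. What is meant by the holder is not green, and is the smaller of those in its own colour. There is more than one size of the stud; the job needs the larger.

How it is judged:
By the outcome, as a careful person would: the job done as asked, in the order asked, and still so for the second after the job is handed in, with the robot touching nothing.
It also fails if it takes over 56 s, if anything falls off the work surface, if the arm or the gripper's body presses on something with over 40 N, if the wrist force passes 120 N, or if a joint passes its speed limit or range.

## Working session

There is one attempt and no reset: what is moved stays moved. The work goes in short steps, Python scripts to look and compute and a tool call to move; the robot and the scene stay as the last step left them, time stands still between calls to the robot, and variables do not carry over. Pictures are saved under pics/ and viewed, at most 10 in all, crops included, and the job is handed in when it is done.

Besides the shell and the picture viewer there is one more tool, called after ">>>" by a JSON object that holds its "fn" and its "kwargs". step_arm: Moves the arm, as the interface text tells. Its arguments: {"type":"object","properties":{"moves":{"type":"array"}},"required":["moves"]}

```bash
mkdir -p pics; cat > h.py <<'E'
import numpy as np, cv2
from scipy.spatial.transform import Rotation as R
from cell import env, viewer, job_done
def pts(cam,depth,mask,st=None):
    """world points of masked pixels"""
    i=viewer.camera_info(cam)
    v,u=np.nonzero(mask&(depth>0)); d=depth[v,u]
    K=np.array([[i['fx'],0,i['cx']],[0,i['fy'],i['cy']],[0,0,1.]])
    n=cv2.undistortPoints(np.c_[u,v].astype(float)[:,None],K,np.array([i['k1'],0,0,0.]))[:,0]
    c=np.c_[n[:,0]*d,-n[:,1]*d,-d,np.ones(len(d))]
    if 'hand_eye' in i:
        T=np.eye(4);T[:3,:3]=R.from_rotvec(st['ee_rot']).as_matrix();T[:3,3]=st['eef_pos'];M=T@i['hand_eye']
    else: M=np.linalg.inv(i['world_to_cam'])
    return (c@M.T)[:,:3],u,v
def rect(p):
    return cv2.minAreaRect((p[:,:2]*1000).astype(np.float32))
E
python3 - <<'E'
from h import *
for c in ['scene','side']:
    im,d=viewer.camera(c); cv2.imwrite(f'pics/{c}0.png',im[:,:,::-1]); np.save(f'{c}0.npy',d)
    for n in ['stud','holder','drybox','jar','screwdriver']:
        for r in viewer.silhouettes(c,n):
            m=r['pixels']; p,_,_=pts(c,d,m)
            if len(p)<5: continue
            print(c,n,round(r['p'],2),np.round(r['extent']),np.round(np.median(p,0),3),np.round(p.min(0),3),np.round(p.max(0),3))
print(env.observe())
a=cv2.imread('pics/scene0.png')
E
```

```text
scene stud 0.56 [285. 131. 290. 149.] [0.429 0.182 0.036] [0.415 0.176 0.002] [0.436 0.189 0.047]
scene stud 0.5 [289. 145. 298. 170.] [0.504 0.175 0.062] [0.484 0.17  0.011] [0.516 0.183 0.071]
scene holder 0.79 [220. 138. 257. 177.] [0.468 0.063 0.03 ] [0.402 0.025 0.   ] [0.502 0.101 0.035]
scene holder 0.77 [316. 144. 344. 167.] [0.472 0.274 0.021] [ 0.435  0.247 -0.001] [0.5   0.312 0.025]
scene holder 0.67 [281. 153. 306. 179.] [0.511 0.174 0.02 ] [ 0.448  0.15  -0.002] [0.53  0.211 0.07 ]
scene drybox 0.91 [ 54. 172. 175. 243.] [ 0.585 -0.193  0.058] [ 0.436 -0.327 -0.003] [ 0.644 -0.087  0.109]
scene jar 0.61 [336. 185. 370. 226.] [0.644 0.272 0.059] [0.607 0.251 0.002] [0.659 0.302 0.077]
scene screwdriver 0.71 [259. 232. 288. 332.] [0.804 0.089 0.021] [ 0.655  0.078 -0.003] [0.854 0.109 0.028]
scene screwdriver 0.45 [ 53. 169. 175. 242.] [ 0.585 -0.193  0.058] [ 0.436 -0.337 -0.004] [ 0.644 -0.087  0.109]
side stud 0.66 [280. 224. 298. 246.] [0.498 0.183 0.057] [ 0.481  0.11  -0.001] [0.514 0.186 0.072]
side stud 0.46 [321. 238. 335. 257.] [0.423 0.188 0.032] [ 0.413  0.171
[... 679 characters left out ...]
[-1.21189698,  0.38338766,  0.01641932,  1.37008878, -0.00626229,
        1.38818126, -0.04650353]), 'joint_velocities': array([ 5.91106738e-05,  5.85591007e-04,  1.91690578e-04,  2.97693684e-04,
        4.84281022e-04, -9.04201439e-04,  4.28047239e-04]), 'joint_torque': array([-7.00587134e-04, -6.26970291e+01,  8.41791853e-01, -3.71923363e+01,
        1.64739235e-02,  2.81221670e-03,  1.40631528e-05]), 'eef_pos': array([0.25585437, 0.57022627, 0.24999231]), 'ee_rot': array([-6.57607683e-01, -3.07197641e+00,  1.86959859e-05]), 'ft_force': array([-0.61950253, -0.81644663,  0.47023613]), 'torque': array([-0.02656721, -0.01970754,  0.00618146]), 'finger_force': 0.0, 'width': 1.0020014463986997}
```

View pics/scene0.png

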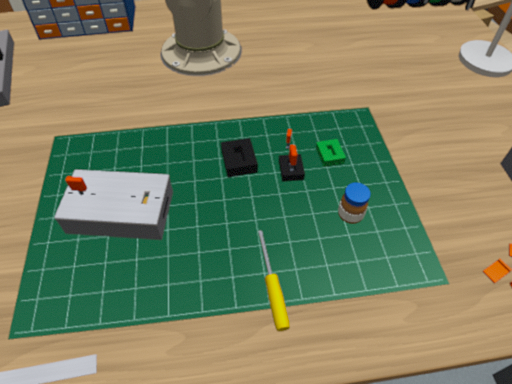

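View pics/side0.png

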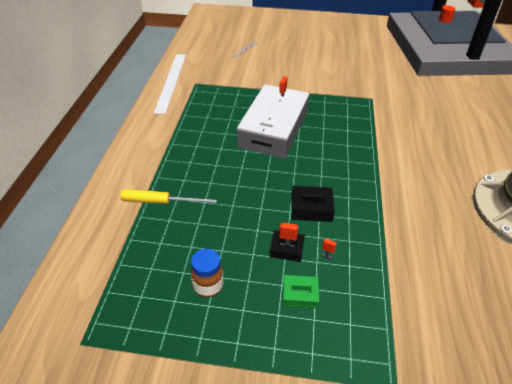

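Candidates: the larger stud is at scene (294,157), standing in the small black holder at (292,166); its top is at 0.071 m, which fits 6+64 mm. The small stud is at (289,140), top 0.047 m, and is wrong. The large black holder at (239,157) and the green one at (331,152) are also wrong. The box is at (115,205), with its empty slot at (146,197) and the locked stud at (77,184). I'll confirm with a crop.

```bash
python3 - <<'E'
from h import *
a=cv2.imread('pics/scene0.png')
cv2.imwrite('pics/crop1.png',cv2.resize(a[115:195,210:355],None,fx=5,fy=5,interpolation=cv2.INTER_CUBIC))
for c in ['scene','side']:
    im=cv2.imread(f'pics/{c}0.png');d=np.load(f'{c}0.npy')
    p,u,v=pts(c,d,np.ones(d.shape,bool)); col=im[v,u].astype(int)
    org=(col[:,2]>170)&(col[:,1]<120)&(col[:,0]<90)
    reg=lambda x0,x1,y0,y1,z0,z1:(p[:,0]>x0)&(p[:,0]<x1)&(p[:,1]>y0)&(p[:,1]<y1)&(p[:,2]>z0)&(p[:,2]<z1)
    s=reg(.46,.54,.14,.22,.040,.08)&org
    print(c,'wing',s.sum(),rect(p[s]),np.median(p[s],0))
    s=reg(.40,.455,.14,.23,.02,.06)&org
    print(c,'small',s.sum(),rect(p[s]))
    s=reg(.43,.56,.13,.23,.018,.026); print(c,'holder',s.sum(),rect(p[s]))
    s=reg(.4,.75,-.4,-.05,.055,.066); print(c,'box',s.sum(),rect(p[s]))
    s=reg(.4,.75,-.4,-.05,.08,.12)&org; print(c,'locked',s.sum(),rect(p[s]))
    s=reg(.4,.75,-.4,-.05,.0,.12)&(col.max(1)<90); 
E
```

```text
scene wing 55 ((499.3263854980469, 176.79763793945312), (11.410782814025879, 29.15839958190918), 85.1173324584961) [0.49967894 0.17686913 0.0684795 ]
scene small 23 ((421.477294921875, 183.74986267089844), (7.161722660064697, 20.744972229003906), 79.369873046875)
scene holder 376 ((481.1185302734375, 177.2020721435547), (50.62039566040039, 96.62884521484375), 87.71197509765625)
scene box 4706 ((563.8196411132812, -197.68153381347656), (202.36087036132812, 123.45909118652344), 78.60132598876953)
scene locked 60 ((552.0236206054688, -261.52044677734375), (30.90962028503418, 9.761707305908203), 75.32450866699219)
side wing 201 ((498.63360595703125, 179.6390838623047), (30.849702835083008, 12.67259693145752), 2.706531047821045) [0.49797175 0.18279306 0.06523026]
side small 63 ((421.76513671875, 185.3129425048828), (11.519466400146484, 22.134349822998047), 67.18441772460938)
side holder 513 ((479.8833312988281, 178.4678497314453), (54.618465423583984, 97.99565124511719), 87.26871490478516)
side box 2377 ((564.471435546875, -197.33277893066406), (207.00115966796875, 121.47308349609375), 78.41161346435547)
side locked 63 ((551.5664672851562, -258.1103210449219), (34.78504943847656, 12.851011276245117), 73.7114028930664)
```

View pics/crop1.png

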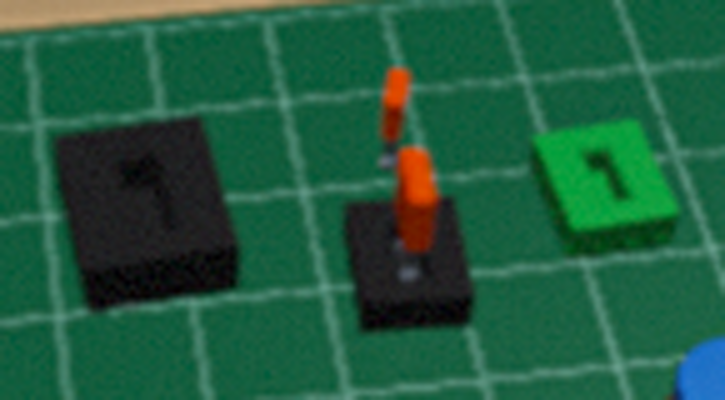

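The crop confirms it: the larger stud is in the small black holder at crop (415,240). Moving above it.

>>> {"fn": "step_arm", "kwargs": {"moves": [[8.5,3,-4,0,4],[8.5,5.5,-8.5,0,9],[8.5,8,-12.5,0,14],[8.5,10.5,-17,0,19],[8.5,13,-21,0,24]]}}

```text
t: 1.1
eef_pos: [0.3866, 0.3582, 0.2503]
ee_rot: [-0.001, 3.141, 0.001]
ft_force: [1.6, 0.0, -0.1]
width: 0.994
finger_force: 0.0
```

>>> {"fn": "step_arm", "kwargs": {"moves": [[8.5,2.5,-4,-0.5,0],[8.5,5,-8,-1,0],[8.5,7.5,-12,-2,0],[8.5,10,-16,-3,0],[8.5,11.3,-18.2,-4,0]]}}

```text
t: 1.6
eef_pos: [0.5009, 0.1737, 0.2101]
ee_rot: [0.012, 3.14, -0.002]
ft_force: [-0.2, -0.8, -0.4]
width: 0.997
finger_force: 0.0
```

>>> {"fn": "step_arm", "kwargs": {"moves": [[8.5,0,0,0,0],[8.5,0,0,0,0]]}}

```text
t: 1.8
eef_pos: [0.4988, 0.178, 0.2099]
ee_rot: [-0.007, -3.141, -0.0]
ft_force: [-0.3, 0.5, -0.7]
width: 0.995
finger_force: 0.0
```

```bash
cat > look.py <<'E'
from h import *
import sys
s=env.observe(); im,d=viewer.camera('wrist'); cv2.imwrite('pics/'+sys.argv[1]+'.png',im[:,:,::-1])
Rm=R.from_rotvec(s['ee_rot']).as_matrix()
print(s['eef_pos'],'tooly deg',np.degrees(np.arctan2(Rm[1,1],Rm[0,1])),s['ft_force'],s['t'])
p,u,v=pts('wrist',d,np.ones(d.shape,bool),s); col=im[v,u].astype(int)
org=(col[:,0]>150)&(col[:,1]<120)&(col[:,2]<90)
np.savez(sys.argv[1]+'.npz',p=p,u=u,v=v,col=col,org=org)
E
python3 - <<'E'
import sys; sys.argv=['','w1']; exec(open('look.py').read())
print(viewer.camera_info('wrist')['hand_eye'])
for z0,z1 in [(.06,.08),(.04,.08)]:
    k=org&(p[:,2]>z0)&(p[:,2]<z1)&(abs(p[:,0]-.5)<.04)&(abs(p[:,1]-.18)<.04); print(k.sum(),rect(p[k]),np.median(p[k],0))
k=(p[:,2]>.018)&(p[:,2]<.027)&(abs(p[:,0]-.5)<.05)&(abs(p[:,1]-.18)<.05)&(col.max(1)<80); print(k.sum(),rect(p[k]))
E
```

```text
[0.49879337 0.17804723 0.2099164 ] tooly deg 89.7610181609556 [-0.30058205  0.45622449 -0.7446346 ] 1.8
[[ 1.48675393e-04  9.54376801e-01  2.98604922e-01  7.59589657e-02]
 [ 9.99999692e-01 -3.72027205e-04  6.91143287e-04 -6.59618368e-04]
 [ 7.70700274e-04  2.98604727e-01 -9.54376562e-01 -1.24368047e-01]
 [ 0.00000000e+00  0.00000000e+00  0.00000000e+00  1.00000000e+00]]
131 ((497.6845397949219, 176.8177947998047), (11.731863975524902, 30.559215545654297), 89.47240447998047) [0.49281222 0.17399406 0.06897625]
170 ((497.5874328613281, 176.7212371826172), (11.926056861877441, 30.746383666992188), 89.50347900390625) [0.48742615 0.17581162 0.06831804]
1619 ((497.96319580078125, 176.35800170898438), (47.921138763427734, 59.32413864135742), 87.3175048828125)
```

View pics/w1.png

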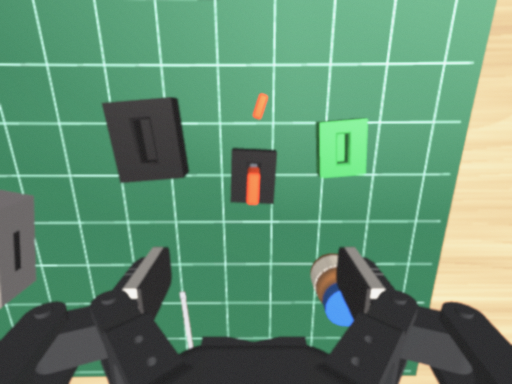

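The wing is at wrist (254,185) in the black holder, and the small stud is clear at (261,105). Descending to grip.

>>> {"fn": "step_arm", "kwargs": {"moves": [[8.5,-0.1,-0.1,-4,-1.5],[8.5,-0.1,-0.1,-8,-1.5],[6,-0.1,-0.1,-11,-1.5],[6,-0.1,-0.1,-14,-1.5],[6,-0.1,-0.1,-15.2,-1.5]]}}

```text
t: 2.35
eef_pos: [0.4956, 0.1787, 0.0556]
ee_rot: [-0.041, -3.138, 0.001]
ft_force: [-0.1, 0.3, -0.1]
width: 0.701
finger_force: 0.0
```

>>> {"fn": "step_arm", "kwargs": {"moves": [[6,0,0,0,0],[3,0,0,0,0],[2,0,0,0,0],[0.9,0,0,0,0],[0.9,0,0,0,0]]}}

```text
t: 2.85
eef_pos: [0.4986, 0.1776, 0.0594]
ee_rot: [0.046, 3.139, 0.002]
ft_force: [-1.5, 1.2, 5.6]
width: 0.129
finger_force: 58.6
```

>>> {"fn": "step_arm", "kwargs": {"moves": [[0.6,0,0,0,0],[0.6,0,0,0,0],[0.6,0,0,0,0]]}}

```text
t: 3.15
eef_pos: [0.4987, 0.1776, 0.0594]
ee_rot: [0.046, 3.139, 0.002]
ft_force: [-0.3, -1.4, 5.1]
width: 0.129
finger_force: 58.6
```

>>> {"fn": "step_arm", "kwargs": {"moves": [[0.6,0,0,0.5,0],[0.6,0,0,1.5,0],[0.6,0,0,4,0],[0.6,0,0,8,0],[0.6,0,0,11,0]]}}

```text
t: 3.65
eef_pos: [0.4982, 0.1771, 0.1709]
ee_rot: [0.046, 3.14, 0.001]
ft_force: [0.8, 0.2, -0.2]
width: 0.127
finger_force: 58.4
```

>>> {"fn": "step_arm", "kwargs": {"moves": [[0.6,1,-4.5,2,-2],[0.6,2,-9,3,-4],[0.6,3,-13.5,3,-6],[0.6,4,-18,3,-8],[0.6,5,-22,3,-10]]}}

```text
t: 4.15
eef_pos: [0.5479, -0.0454, 0.1993]
ee_rot: [0.323, 3.124, 0.0]
ft_force: [1.6, 0.6, -1.0]
width: 0.131
finger_force: 58.4
```

```bash
python3 - <<'E'
import sys; sys.argv=['','w2']; exec(open('look.py').read())
k=(p[:,2]>.053)&(p[:,2]<.068)&(abs(p[:,0]-.564)<.12)&(p[:,1]<-.04); print(k.sum(),rect(p[k]),np.median(p[k],0))
print(s['width'])
E
```

```text
[ 0.54791936 -0.04537897  0.1993284 ] tooly deg 78.19403069280176 [ 1.60248807  0.5979678  -1.02102052] 4.15
21186 ((563.9466552734375, -199.13217163085938), (201.33096313476562, 121.07997131347656), 78.75682067871094) [ 0.55583487 -0.19640237  0.06060294]
0.13128523675079845
```

View pics/w2.png

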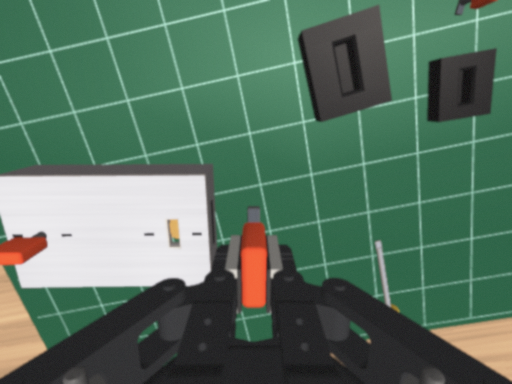

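The picture shows the slot at (174,233), the held wing at (254,265) and the bar's end at (253,215). Locating the slot and the held stud precisely.

```bash
cat > slot.py <<'E'
from h import *
import sys
def proj(n,uv,s,z=.060):
    i=viewer.camera_info('wrist');K=np.array([[i['fx'],0,i['cx']],[0,i['fy'],i['cy']],[0,0,1.]])
    x=cv2.undistortPoints(np.float64(uv)[:,None],K,np.array([i['k1'],0,0,0.]))[:,0]
    T=np.eye(4);T[:3,:3]=R.from_rotvec(s['ee_rot']).as_matrix();T[:3,3]=s['eef_pos'];M=T@i['hand_eye']
    r=np.c_[x[:,0],-x[:,1],-np.ones(len(x))]@M[:3,:3].T; o=M[:3,3]
    return o+r*((z-o[2])/r[:,2])[:,None]
def slot(n,box,thr=150):
    s=env.observe(); im=cv2.imread(f'pics/{n}.png').astype(int)
    l,t,r,b=box; sub=im[t:b,l:r]; m=(sub.min(2)<thr).astype(np.uint8)
    k,lab,st,ce=cv2.connectedComponentsWithStats(m); j=1+np.argmax(st[1:,4]); v,u=np.nonzero(lab==j)
    q=proj(n,np.c_[u+l,v+t],s); print('slot px',st[j],rect(q)); return rect(q)
E
python3 - <<'E'
from slot import *
for thr in(130,150,170): slot('w2',(160,215,190,252),thr)
s=env.observe();z=np.load('w2.npz');p=z['p'];T=R.from_rotvec(s['ee_rot'])
k=z['org']&(np.linalg.norm(p[:,:2]-s['eef_pos'][:2],axis=1)<.04)&(p[:,2]>.16)
q=T.inv().apply(p[k]-s['eef_pos']); t=q[:,2]<np.median(q[:,2])+.003
print(k.sum(),rect(q),np.percentile(q,[5,50,95],0)); 
print(rect(q[q[:,2]<-.009]))
E
```

```text
slot px [  8   5  11  26 212] ((576.1233520507812, -144.01193237304688), (8.542838096618652, 27.606334686279297), 78.05992889404297)
slot px [  8   5  11  26 247] ((576.1220703125, -144.09765625), (9.677343368530273, 27.62348747253418), 77.8364028930664)
slot px [  7   4  13  28 287] ((576.1743774414062, -144.0277557373047), (10.65207290649414, 29.809635162353516), 77.7226333618164)
1809 ((2.745187759399414, 7.387304306030273), (11.379050254821777, 32.766780853271484), 89.17626190185547) [[-0.01013533  0.00251254 -0.01149025]
 [ 0.00805739  0.00759775 -0.01027459]
 [ 0.01839015  0.01227035  0.00786797]]
((2.5075511932373047, 7.271438121795654), (11.264487266540527, 32.28803253173828), 89.75775146484375)
```

The arm was still settling, so the pose and picture don't match. Looking again at rest.

>>> {"fn": "step_arm", "kwargs": {"moves": [[0.6,0,0,0,0],[0.6,0,0,0,0],[0.6,0,0,0,0]]}}

```text
t: 4.5
eef_pos: [0.5477, -0.0409, 0.1982]
ee_rot: [-0.315, -3.126, -0.001]
ft_force: [0.8, 0.8, -0.5]
width: 0.132
finger_force: 58.5
```

```bash
cat > m.py <<'E'
from slot import *
def go(n,box):
    sys.argv=['',n]; g=globals(); exec(open('look.py').read(),g); s=g['s'];p=g['p'];org=g['org']
    slot(n,box)
    T=R.from_rotvec(s['ee_rot'])
    q=T.inv().apply(p-s['eef_pos']); k=org&(np.linalg.norm(q,axis=1)<.045)&(q[:,2]<-.007)
    print('wing in tool',k.sum(),rect(q[k]),np.median(q[k,2]))
    k=(p[:,2]>.053)&(p[:,2]<.068)&(abs(p[:,0]-.564)<.12)&(p[:,1]<-.04)&(np.linalg.norm(p[:,:2]-s['eef_pos'][:2],axis=1)>.05); print('box',rect(p[k]),np.median(p[k],0))
    print(env.observe()['eef_pos'])
E
python3 -c "
from m import *
go('w3',(150,205,200,262))"
```

```text
[ 0.5477466  -0.0409474   0.19819244] tooly deg 78.49533868626614 [ 0.83409481  0.7885462  -0.48246132] 4.5
slot px [ 13  16  12  27 263] ((576.3619995117188, -134.4982452392578), (9.759316444396973, 28.551860809326172), 78.54537200927734)
wing in tool 1480 ((0.06429481506347656, -0.6121096611022949), (11.381171226501465, 32.5142936706543), 89.87481689453125) -0.010664084581034294
box ((564.3402099609375, -198.92416381835938), (200.8889617919922, 121.9334945678711), 78.64610290527344) [ 0.55676201 -0.19541942  0.06060093]
[ 0.54774046 -0.04095369  0.19813003]
```

>>> {"fn": "step_arm", "kwargs": {"moves": [[0.6,1,-3.1,0,0],[0.6,1.9,-6.2,0,0],[0.6,2.9,-8.5,-2,0],[0.6,2.9,-9.3,-4,0],[0.6,2.9,-9.3,-5.5,0]]}}

```text
t: 5.05
eef_pos: [0.5764, -0.1363, 0.1417]
ee_rot: [-0.32, -3.124, 0.001]
ft_force: [-0.2, 1.1, -0.6]
width: 0.129
finger_force: 58.6
```

>>> {"fn": "step_arm", "kwargs": {"moves": [[0.6,0,0,-1.7,0],[0.6,0,0,-1.7,0],[0.6,0,0,-1.7,0],[0.6,0,0,-1.7,0]]}}

```text
t: 5.45
eef_pos: [0.5775, -0.135, 0.1272]
ee_rot: [0.317, 3.124, 0.0]
ft_force: [0.2, -0.5, -0.3]
width: 0.13
finger_force: 58.6
```

```bash
python3 - <<'E'
from m import *
go('w4',(200,205,310,262))
a=cv2.imread('pics/w4.png'); cv2.imwrite('pics/w4c.png',cv2.resize(a[150:330,150:370],None,fx=3,fy=3))
E
```

```text
[ 0.57753868 -0.13501024  0.12718056] tooly deg 78.41059652855077 [ 0.21408796 -0.46692732 -0.32046323] 5.45
slot px [  13    0   81   57 2249] ((590.6358642578125, -139.00341796875), (60.566673278808594, 44.91630172729492), 78.40306854248047)
wing in tool 1471 ((0.5230169296264648, -0.7468981742858887), (32.43718719482422, 11.410428047180176), 0.5137602090835571) -0.010634426346449953
box ((563.911376953125, -199.48089599609375), (201.43931579589844, 121.20457458496094), 78.65135955810547) [ 0.53813131 -0.22705505  0.06056435]
[ 0.57755056 -0.13526815  0.12724787]
```

View pics/w4c.png

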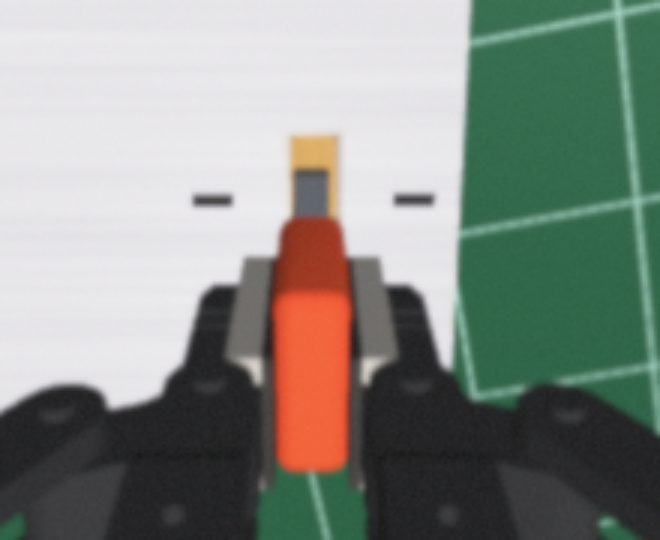

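```bash
python3 - <<'E'
from slot import *
s=env.observe()
T=R.from_rotvec(s['ee_rot'])
c=lambda *uv:[(150+a/3,150+b/3) for a,b in uv]
f=lambda uv,z:np.round(T.inv().apply(proj('',c(*uv),s,z)-s['eef_pos'])*1000,1)
zb=s['eef_pos'][2]-.0533
print('slot L/R/top',f([(291,160),(339,160),(315,135)],.060))
print('bar bottom edge L/R/top',f([(294.5,175),(328,175),(311,170)],zb))
print('bar top edge L/R',f([(294,200),(328,200)],zb+.006))
E
```

```text
slot L/R/top [[10.3 -5.3 67.2]
 [10.3  6.1 67.2]
 [16.5  0.4 67.2]]
bar bottom edge L/R/top [[11.5 -4.2 53.3]
 [11.5  3.2 53.3]
 [12.7 -0.6 53.3]]
bar top edge L/R [[ 8.  -4.2 47.3]
 [ 8.   3.1 47.3]]
```

>>> {"fn": "step_arm", "kwargs": {"moves": [[0.6,-0.1,0.1,0,0],[0.6,-0.1,0.11,-0.5,0],[0.6,-0.1,0.11,-0.9,0],[0.6,-0.1,0.11,-0.9,0]]}}

```text
t: 5.9
eef_pos: [0.5753, -0.1346, 0.1161]
ee_rot: [-0.319, -3.124, -0.0]
ft_force: [-0.4, -0.4, -1.3]
width: 0.132
finger_force: 58.6
```

```bash
python3 - <<'E'
from m import *
go('w5',(200,205,310,262))
a=cv2.imread('pics/w5.png'); cv2.imwrite('pics/w5c.png',cv2.resize(a[180:260,200:310],None,fx=6,fy=6))
E
```

```text
[ 0.57530963 -0.13455536  0.11611092] tooly deg 78.3327320502673 [-0.36364243 -0.3642702  -1.29059366] 5.9
slot px [  13    0   81   57 2260] ((583.4034423828125, -137.31637573242188), (57.11772918701172, 42.31584930419922), 78.35364532470703)
wing in tool 1470 ((0.7283792495727539, -0.5784192085266113), (11.373766899108887, 31.955974578857422), 89.6661605834961) -0.010677873495175821
box ((564.217529296875, -199.29696655273438), (201.0188751220703, 121.35310363769531), 78.58830261230469) [ 0.53767107 -0.22837084  0.06056118]
[ 0.5754624  -0.13461733  0.11642871]
```

View pics/w5c.png

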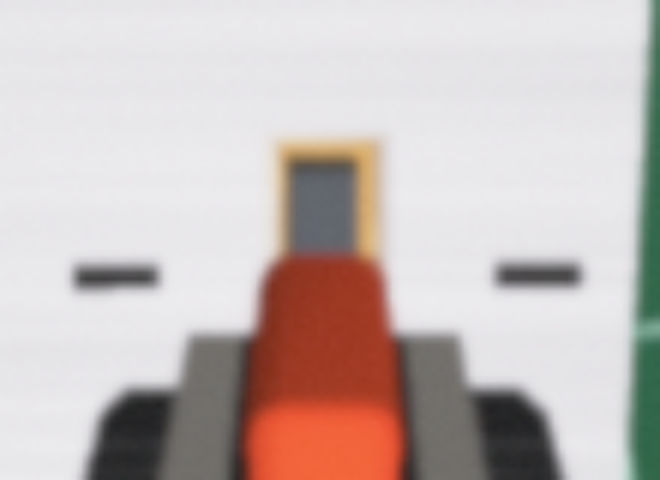

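>>> {"fn": "step_arm", "kwargs": {"moves": [[0.6,0.01,0.06,0,0],[0.6,0.01,0.06,-0.3,0],[0.6,0.01,0.06,-0.6,0],[0.6,0.01,0.06,-0.9,0],[0.6,0.01,0.06,-0.9,0]]}}

```text
t: 6.45
eef_pos: [0.5756, -0.134, 0.1073]
ee_rot: [-0.319, -3.124, 0.0]
ft_force: [-1.0, -0.4, -0.3]
width: 0.135
finger_force: 58.6
```

>>> {"fn": "step_arm", "kwargs": {"moves": [[0.6,0,0,-0.2,0],[0.6,0,0,-0.4,0],[0.6,0,0,-0.5,0],[0.6,0,0,-0.5,0]]}}

```text
t: 6.85
eef_pos: [0.5758, -0.1341, 0.1028]
ee_rot: [-0.319, -3.125, 0.0]
ft_force: [-0.0, 0.1, -0.5]
width: 0.13
finger_force: 58.6
```

In the slot with no contact (origin about 10 mm below the hatch top). Feeling for the pad.

>>> {"fn": "step_arm", "kwargs": {"moves": [[0.6,0,0,-0.1,0],[0.6,0,0,-0.2,0],[0.6,0,0,-0.3,0],[0.6,0,0,-0.3,0]]}}

```text
t: 7.25
eef_pos: [0.5759, -0.1341, 0.0998]
ee_rot: [-0.319, -3.125, 0.0]
ft_force: [0.8, -0.2, -0.9]
width: 0.132
finger_force: 58.6
```

>>> {"fn": "step_arm", "kwargs": {"moves": [[0.6,0,0,-0.1,0],[0.6,0,0,-0.2,0],[0.6,0,0,-0.2,0]]}}

```text
t: 7.55
eef_pos: [0.576, -0.1341, 0.0982]
ee_rot: [0.319, 3.125, -0.0]
ft_force: [-1.3, 0.1, 2.8]
width: 0.129
finger_force: 59.0
```

>>> {"fn": "step_arm", "kwargs": {"moves": [[0.6,0,0,-0.1,0],[0.6,0,0,-0.2,0],[0.6,0,0,-0.2,0]]}}

```text
t: 7.85
eef_pos: [0.5761, -0.1341, 0.0962]
ee_rot: [0.319, 3.125, 0.0]
ft_force: [-2.0, 1.0, 5.3]
width: 0.13
finger_force: 59.3
```

>>> {"fn": "step_arm", "kwargs": {"moves": [[0.6,0,0,-0.15,0],[0.6,0,0,-0.3,0],[0.6,0,0,-0.45,0],[0.6,0,0,-0.55,0],[0.6,0,0,-0.55,0]]}}

```text
t: 8.35
eef_pos: [0.5761, -0.1342, 0.0914]
ee_rot: [0.319, 3.125, 0.0]
ft_force: [-5.0, 1.6, 11.5]
width: 0.131
finger_force: 60.2
```

>>> {"fn": "step_arm", "kwargs": {"moves": [[0.6,0,0,-0.05,0],[0.6,0,0,-0.1,0],[0.6,0,0,-0.1,0]]}}

```text
t: 8.65
eef_pos: [0.5762, -0.1342, 0.0906]
ee_rot: [0.319, 3.125, 0.0]
ft_force: [-4.8, 1.0, 12.1]
width: 0.129
finger_force: 60.3
```

>>> {"fn": "step_arm", "kwargs": {"moves": [[0.6,-0.05,0.01,-0.05,0],[0.6,-0.05,0.01,-0.1,0],[0.6,-0.05,0.01,-0.1,0]]}}

```text
t: 8.95
eef_pos: [0.5761, -0.1341, 0.0899]
ee_rot: [0.319, 3.124, 0.0]
ft_force: [-3.4, 1.8, 13.5]
width: 0.127
finger_force: 60.4
```

>>> {"fn": "step_arm", "kwargs": {"moves": [[0.6,0,0,0,-3],[0.6,0,0,0,-6],[0.6,0,0,0,-9],[0.6,0,0,0,-9]]}}

```text
t: 9.35
eef_pos: [0.5767, -0.1343, 0.0902]
ee_rot: [0.566, 3.087, 0.0]
ft_force: [-1.1, 0.3, 12.4]
width: 0.135
finger_force: 60.5
```

```bash
python3 -c "
from h import *
s=env.observe();Rm=R.from_rotvec(s['ee_rot']).as_matrix()
print(s['eef_pos'],s['ft_force'],s['torque'],np.degrees(np.arctan2(Rm[1,1],Rm[0,1])),s['joint_pos'])"
```

```text
[ 0.57667477 -0.13433016  0.09019419] [-1.14361035  0.32184781 12.43418207] [ 0.07823378  0.53757844 -0.0165299 ] 69.23192380325101 [-0.18163039  0.46654984  0.46511204  1.68349784 -0.23588536  1.04420057
  1.56762014]
```

>>> {"fn": "step_arm", "kwargs": {"moves": [[0.6,0,0,-0.04,-4],[0.6,0,0,-0.04,-8],[0.6,0,0,-0.04,-12],[0.6,0,0,-0.04,-16],[0.6,0,0,-0.04,-20]]}}

```text
t: 9.85
eef_pos: [0.5772, -0.1345, 0.0901]
ee_rot: [1.094, 2.94, 0.001]
ft_force: [-0.7, 0.6, 12.3]
width: 0.13
finger_force: 60.5
```

>>> {"fn": "step_arm", "kwargs": {"moves": [[0.6,0,0,0,-4],[0.6,0,0,0,-8],[0.6,0,0,0,-12],[0.6,0,0,0,-16],[0.6,0,0,0,-20]]}}

```text
t: 10.35
eef_pos: [0.5773, -0.1347, 0.0901]
ee_rot: [1.588, 2.706, 0.002]
ft_force: [-0.3, -0.2, 12.6]
width: 0.129
finger_force: 60.5
```

```bash
cat > st.py <<'E'
from h import *
s=env.observe();Rm=R.from_rotvec(s['ee_rot']).as_matrix()
print(s['eef_pos'],s['ft_force'],s['torque'],np.degrees(np.arctan2(Rm[1,1],Rm[0,1])),s['joint_pos'][6],s['width'])
E
python3 st.py
```

```text
[ 0.57732693 -0.13466365  0.09014786] [-0.26914399 -0.19286558 12.61721757] [-0.05490954  0.11758497  0.04066919] 29.17762211089131 0.9354601022399215 0.12944479889313232
```

>>> {"fn": "step_arm", "kwargs": {"moves": [[0.6,0,0,0,-4],[0.6,0,0,0,-8],[0.6,0,0,0,-12],[0.6,0,0,0,-16],[0.6,0,0,0,-20]]}}

```text
t: 10.85
eef_pos: [0.5774, -0.1347, 0.0901]
ee_rot: [2.034, 2.389, 0.004]
ft_force: [0.2, -0.9, 12.0]
width: 0.132
finger_force: 60.5
```

>>> {"fn": "step_arm", "kwargs": {"moves": [[0.6,0,0,0,-4],[0.6,0,0,0,-8],[0.6,0,0,0,-12],[0.6,0,0,0,-16],[0.6,0,0,0,-18]]}}

```text
t: 11.35
eef_pos: [0.5773, -0.1347, 0.0901]
ee_rot: [2.383, 2.042, 0.004]
ft_force: [-0.9, -0.1, 13.9]
width: 0.128
finger_force: 60.5
```

```bash
python3 st.py
```

```text
[ 0.5773452  -0.13474368  0.09008594] [-0.85037471 -0.08173669 13.91886798] [-0.13956     0.04475791  0.07150181] -8.811730786323153 0.34428205996766065 0.12759366862747895
```

>>> {"fn": "step_arm", "kwargs": {"moves": [[0.6,0,0,0,-2],[0.6,0,0,0,-3],[0.6,0,0,0,-3]]}}

```text
t: 11.65
eef_pos: [0.5774, -0.1348, 0.0901]
ee_rot: [2.433, 1.981, 0.005]
ft_force: [-0.3, 0.4, 12.5]
width: 0.131
finger_force: 60.5
```

```bash
python3 st.py
```

```text
[ 0.57736767 -0.13479428  0.09010733] [-0.34773994  0.40408968 12.45366475] [-0.09950037  0.03965787  0.08185215] -11.697254508803319 0.29981003151575364 0.13056666494488406
```

>>> {"fn": "step_arm", "kwargs": {"moves": [[0.6,0,0,0.1,0],[0.6,0,0,0.2,0],[0.6,0,0,0.3,0],[0.6,0,0,0.3,0]]}}

```text
t: 12.05
eef_pos: [0.5773, -0.1348, 0.0929]
ee_rot: [2.433, 1.982, 0.004]
ft_force: [0.1, -0.9, 9.8]
width: 0.129
finger_force: 60.1
```

```bash
python3 st.py
```

```text
[ 0.57732407 -0.13475047  0.09290073] [ 0.10354044 -0.868167    9.75046683] [-0.25945193 -0.25505373 -0.01625203] -11.660078104247654 0.2982894097967081 0.12879884867289057
```

>>> {"fn": "step_arm", "kwargs": {"moves": [[0.6,0,0,0.05,0],[0.6,0,0,0.1,0],[0.6,0,0,0.15,0],[0.6,0,0,0.15,0]]}}

```text
t: 12.45
eef_pos: [0.5773, -0.1347, 0.0941]
ee_rot: [2.433, 1.982, 0.004]
ft_force: [2.8, -1.7, 8.1]
width: 0.131
finger_force: 59.8
```

>>> {"fn": "step_arm", "kwargs": {"moves": [[0.6,0,0,0.05,0],[0.6,0,0,0.1,0],[0.6,0,0,0.1,0]]}}

```text
t: 12.75
eef_pos: [0.5773, -0.1347, 0.095]
ee_rot: [2.433, 1.982, 0.004]
ft_force: [2.2, -0.4, 6.7]
width: 0.13
finger_force: 59.7
```

```bash
python3 st.py
```

```text
[ 0.57726125 -0.13472381  0.09504753] [ 2.15974876 -0.44120725  6.6501143 ] [-0.25910884 -0.54408304 -0.00772082] -11.661595227198116 0.2965751414503892 0.1303831644553723
```

>>> {"fn": "step_arm", "kwargs": {"moves": [[0.6,0,0,0.05,0],[0.6,0,0,0.1,0],[0.6,0,0,0.1,0]]}}

```text
t: 13.05
eef_pos: [0.5771, -0.1347, 0.0954]
ee_rot: [2.433, 1.982, 0.003]
ft_force: [4.2, -2.8, 1.7]
width: 0.13
finger_force: 59.1
```

```bash
python3 st.py
```

```text
[ 0.57714583 -0.13468226  0.09539168] [ 4.23517005 -2.78945073  1.72017081] [-0.56511451 -1.33829259  0.01856831] -11.660566047553536 0.2959031172360112 0.13027698144106356
```

The force dropped sharply over 0.4 mm, so the bar is caught under the notch. Unload slightly, open and retreat.

>>> {"fn": "step_arm", "kwargs": {"moves": [[0.6,0,0,-0.05,0],[2,0,0,-0.05,0],[4,0,0,-0.05,0],[5,0,0,-0.05,0],[5,0,0,-0.05,0]]}}

```text
t: 13.55
eef_pos: [0.575, -0.1338, 0.0936]
ee_rot: [-2.435, -1.984, 0.001]
ft_force: [-0.9, -0.2, 0.2]
width: 0.585
finger_force: 0.0
```

>>> {"fn": "step_arm", "kwargs": {"moves": [[5,0,0,1,0],[5,0,0,3,0],[5,0,0,6,0],[5,0,0,10,0],[5,0,0,12,0]]}}

```text
t: 14.05
eef_pos: [0.5762, -0.1348, 0.2182]
ee_rot: [2.434, 1.981, 0.004]
ft_force: [0.0, 0.2, 0.0]
width: 0.586
finger_force: 0.0
```

>>> {"fn": "step_arm", "kwargs": {"moves": [[5,0,0,0,0],[5,0,0,0,0],[5,0,0,0,0]]}}

```text
t: 14.35
eef_pos: [0.5749, -0.1336, 0.2132]
ee_rot: [-2.434, -1.983, 0.002]
ft_force: [-0.4, -0.1, -0.9]
width: 0.586
finger_force: 0.0
```

```bash
python3 - <<'E'
import sys; sys.argv=['','w6']; exec(open('look.py').read())
k=org&(p[:,2]>.085)&(abs(p[:,0]-.577)<.04)&(abs(p[:,1]+.134)<.04); print(k.sum(),rect(p[k]),np.percentile(p[k,2],[50,95]))
print(np.linalg.norm(s['joint_velocities']))
im,d=viewer.camera('scene'); cv2.imwrite('pics/end.png',im[:,:,::-1]); cv2.imwrite('pics/endc.png',cv2.resize(im[100:350,30:400,::-1],None,fx=2,fy=2))
for n in ['jar','screwdriver']:
    r=viewer.silhouettes('scene',n)[0]; print(n,r['extent'])
E
```

```text
[ 0.5748711  -0.13362835  0.21317205] tooly deg -11.6571313918026 [-0.35414827 -0.12367324 -0.86255151] 14.35
459 ((577.9719848632812, -133.78326416015625), (30.032482147216797, 11.187798500061035), 78.98304748535156) [0.10590505 0.10710064]
0.011164943048299566
jar [337.8, 184.6, 370.3, 228.0]
screwdriver [261.4, 232.4, 287.9, 333.2]
```

View pics/w6.png

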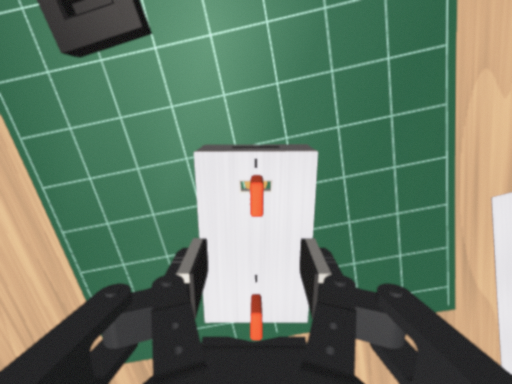

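The stud at (257,197) now stands parallel to the locked one at (257,318). Its wing lies at 79.0° (box y is 78.6°) and its top is 106 mm up, which fits a caught depth of about 18 mm. The jar and screwdriver haven't moved, so I'm handing in.

```bash
python3 -c "
from h import *
print(job_done())"
```

```text
the job is handed in; nothing more can be done
None
```

The larger orange stud is caught a quarter turn clockwise in the dry box's slot and released, with contact forces of about 14 N at most in the readings, the jar and screwdriver unmoved, and the job handed in at about 15 s.

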